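Empty the sorting tray into the offcut bin

ROBOT

A 6-joint arm with a two-finger parallel gripper is mounted at the origin on a cart in front of the work surface, level with it; the furniture and walls round the work are solid. World frame = base frame: x ahead of the robot, y to its left, z up, the work surface at z = 0. Lengths are in m, angles in degrees, forces in N, time in s.
With the tool pointing down it reaches from about 0.35 to 0.875 m from the base axis. Payload 4.2 kg.
Tool frame: the origin (TCP) lies at the very end of the fingers, on their centre line; the grasp point (between the pads) lies 19 mm behind it; z points along the fingers, y is the direction in which the jaws open and shut (so a half turn about z gives the same grasp; the last joint's range is limited). The gripper opens to 87 mm and grips with 3 to 60 N. Pads are 19 mm wide; open, the fingers measure 117 mm over their backs; the gripper's body (75 mm by 190 mm) begins 51 mm behind the grasp point.
Start: joints at [91.937, 22.042, 0.453, 0, -68.411, -14.817], TCP at [0.139, 0.609, 0.223] pointing down, gripper open.
Joint ranges: [-179.83, 179.83], [-69.29, 118.12], [-61.27, 80.66], [-181.25, 117.63], [-171.15, -9.14], [-177.46, 177.46]. Speed limits (degrees/s): [159.86, 159.86, 180, 180, 180, 180].

INTERFACE

Orientations are given as a 3x3 rotation matrix whose columns are the frame's x, y, z axes.
In Python, from station import r, imaging gives the robot as it stands. The module is installed in compiled form; this text tells all that it offers.
- The arm moves only by the tool move_arm, never from a script. Its argument "motion" is one flat list of numbers, 7 for each row, row after row: the shift along the tool's x, y, z in units of 40 mm (1.0 is 40 mm), then the turn, a rotation vector about the tool's x, y, z in units of 5 degrees (1.0 is 5 degrees), then the gripper's target within -1 to 1 (shut at 1, half-way at 0, fully open at -1). In form: [dx, dy, dz, wx, wy, wz, gripper, dx, dy, dz, wx, wy, wz, gripper, ...]. A call has 1 to 20 rows; each row is the pose to reach, as a shift and turn from the pose measured when the call began, along the tool's axes at that moment; what a row does not reach only later rows make up. A row lasts 1/12 s, in which the tool goes at most 41.7 mm and 7.16 degrees, less where a joint would pass 70% of its speed; a pose out of reach is approached as far as the arm can. A call with a gripper value outside its range is refused whole. The fingers move at their own pace and stop on an object; the grip force is fixed at half the most. Time passes only in rows, so rows that repeat a pose let the fingers close. It gives the time, the measured TCP pose, the force and the opening at its end, in the units of the state.
- r.sense(): the state, without advancing time (a new reading comes with each control period).
- imaging.capture(name): name is "side" or "top"; returns the picture (480x640x3 uint8, blue, green, red); there is no depth.
- imaging.camera_params(name): a dict with "intrinsics" (3x3 intrinsics, pixels), "k1" (the pictures are not rectified: a ray, as slopes to the right and down, at radius r is drawn at 1 + k1 r^2 times it, then the intrinsics apply), "world_from_camera" (4x4, takes a point from camera to world coordinates). Camera axes: x right, y down, z forward; pixel columns grow to the right and rows downward; lengths in m; the calibration is good to about 2 mm. A picture is of the moment at which its call begins. camera_params takes no time and is no camera call.
- r.finish_job(): hands the job in, once; it reports no verdict.
The state is a dict: "time_s": time; "joints": joint angles; "joint_velocities": joint speeds; "effort": joint torques, N m; "tcp_pos": TCP position; "ee_rot": TCP orientation; "wrist_force": force on the tool from outside, world axes, zero at the start; "moment": the same for the moment, N m; "gripper_width": opening from 0.0 (shut) to 1.0 (fully open).
Only numpy, scipy, OpenCV 4.12 (cv2) and the standard library are available. Lean on these libraries where they do the work, as an engineer would, in place of code of your own. Each camera call takes 0.05 s, during which the arm holds its last target.

TASK

Draw the sorting tray out from under the low shelf, where its handle cannot be reached, keeping its batten offcut aboard, until its handle is well clear of the shelf, let go of it flat on the bench, and lay the beech block in it too. Then take the tray by its upright handle, carry both pieces level to the plywood bin, and with the open edge low over the bin tip the tray so that both slide out over that edge into the bin. Finally set the empty tray down flat on the bench and let go, leaving the tin, the marking gauge and the pliers undisturbed.

Things in the scene. Friction and masses are not known exactly. Their poses are not given: they have to be found in the camera images.
- tray: Sorting tray, 200 (x) x 154 (y) mm outside, 0.26 kg: 4 mm sheet-metal floor; wooden lips 12 mm thick, 36 mm high on three sides (long sides centred at y = +71 and -71 mm, back at x = +94 mm). Origin: centre of the underside; x points from the open edge to the back. Starts with its back and handle under the shelf, open edge to the robot, its front 115 to 135 mm standing out; slides on the bench.
- handle: The tray's handle, fixed to it: upright dark wooden fin, 40 mm along the tray's x, 22 mm thick (y), 76 mm high, standing in the tray just before the back lip. Origin: its centre, at (68, 0, 42) mm in the tray's frame; top 80 mm above the tray's underside. Same axes as the tray. At the start it is under the shelf, out of reach.
- tray_nose (a point): Middle of the tray's open front edge, at (-100, 0, 2) mm in the tray's frame. The bright floor is slippery: wood slides on it at about 13 to 19 degrees of slope.
- shelf: Low wooden bench shelf, fixed: top 140 (x) x 266 (y) mm, upper face 111 mm and lower face 95 mm above the bench, on two side boards 214 mm apart and a back board. Origin: on the bench under its centre; its open front faces its -x, front edge at x = -70 mm.
- block_mid (a point): Centre of the beech block, 55 (x) x 80 (y) x 32 mm high, 0.11 kg, lying alone on the bench, to the left or the right.
- batten_mid (a point): Centre of the batten offcut, 35 (x) x 100 (y) x 28 mm high, 0.06 kg, lying across the tray just before the handle, its centre 23 to 30 mm behind the tray's centre.
- bin: Open plywood offcut bin, fixed, 200 (x) x 220 (y) x 60 mm high, walls and floor 9 mm. Origin: centre of its underside on the bench. It stands to the left or the right.
- thread_tin: Bystander: round lidded tin, 48 mm across and 38 mm high, standing on the low shelf. Origin: centre of its underside.
- marking_gauge: Bystander: wooden marking gauge, 76 x 190 x 44 mm, lying on the bench at the far left. Origin: centre of its underside, y along the beam.
- pliers: Bystander: red-handled pliers, 60 x 160 x 12 mm, lying on the bench at the far right. Origin: centre of the underside, y along their length.

How it is judged (in metres and radians):
On the way, in this order (a step that is already met when the one before it is completed fails the run):
1. the tray stands flat and released on the bench, its handle's centre more than 120 mm from the shelf's centre, the batten still in it (horizontal distance between handle and shelf above 0.12 m and height (world z) of tray between -0.006 and 0.006 m and angle between tray's own z axis and vertical below 0.06 rad and contact force between tray and the fingers below 0.5 N and x of batten_mid in the frame of tray between -0.1 and 0.1 m and y of batten_mid in the frame of tray between -0.068 and 0.068 m and z of batten_mid in the frame of tray between 0 and 0.06 m), for 0.2 s.
2. the beech block lies released in the tray beside the batten, the tray flat on the bench (x of block_mid in the frame of tray between -0.1 and 0.1 m and y of block_mid in the frame of tray between -0.068 and 0.068 m and z of block_mid in the frame of tray between 0 and 0.06 m and x of batten_mid in the frame of tray between -0.1 and 0.1 m and y of batten_mid in the frame of tray between -0.068 and 0.068 m and z of batten_mid in the frame of tray between 0 and 0.06 m and height (world z) of tray between -0.006 and 0.006 m and angle between tray's own z axis and vertical below 0.06 rad and contact force between anything else and the fingers below 0.5 N), for 0.2 s.
3. the tray is held by its handle, raised more than 40 mm and level within 0.15 rad, with both pieces in it (x of block_mid in the frame of tray between -0.1 and 0.1 m and y of block_mid in the frame of tray between -0.068 and 0.068 m and z of block_mid in the frame of tray between 0 and 0.06 m and x of batten_mid in the frame of tray between -0.1 and 0.1 m and y of batten_mid in the frame of tray between -0.068 and 0.068 m and z of batten_mid in the frame of tray between 0 and 0.06 m and height (world z) of tray above 0.04 m and angle between tray's own z axis and vertical below 0.15 rad and contact force between handle and the fingers above 1 N), for 0.1 s.
4. held by its handle, the tray is tipped open edge down by more than 0.17 rad, the middle of that edge over the bin and less than 200 mm above the bench (x of tray_nose in the frame of bin between -0.115 and 0.115 m and y of tray_nose in the frame of bin between -0.115 and 0.115 m and z of tray_nose in the frame of bin between 0 and 0.2 m and angle between tray's own x axis and vertical below 1.4 rad and contact force between handle and the fingers above 1 N), for 0.05 s.
At the end, for the whole second after the job is handed in: Both the beech block and the batten lie in the bin (centres within its walls and less than 80 mm above the bench); the tray is empty, released and at rest flat on the bench (underside within 6 mm of it, level within 0.06 rad) (x of block_mid in the frame of bin between -0.1 and 0.1 m and y of block_mid in the frame of bin between -0.11 and 0.11 m and z of block_mid in the frame of bin between 0 and 0.08 m and x of batten_mid in the frame of bin between -0.1 and 0.1 m and y of batten_mid in the frame of bin between -0.11 and 0.11 m and z of batten_mid in the frame of bin between 0 and 0.08 m and height (world z) of tray between -0.006 and 0.006 m and angle between tray's own z axis and vertical below 0.06 rad and contact force between tray and the fingers below 0.5 N and linear speed of tray below 0.02 m/s); the robot touches nothing.
It fails at once if the tin on the shelf moved more than 30 mm (distance of thread_tin from where it was at the start of the episode above 0.03 m).
It fails at once if the marking gauge moved more than 30 mm (distance of marking_gauge from where it was at the start of the episode above 0.03 m).
It fails at once if the pliers moved more than 30 mm (distance of pliers from where it was at the start of the episode above 0.03 m).
It also fails if it takes over 67 s, if anything falls off the work surface, if the arm or the gripper's body presses on something with over 40 N, if the wrist force passes 120 N, or if a joint passes its speed limit or range.

## Working session

There is one attempt and no reset: what is moved stays moved. The work goes in short steps, Python scripts to look and compute and a tool call to move; the robot and the scene stay as the last step left them, time stands still between calls to the robot, and variables do not carry over. Pictures are saved under pics/ and viewed, and the job is handed in when it is done.

Besides the shell and the picture viewer there is one more tool, called as name(argument=value, ...), one argument or row to a line, values as JSON. move_arm: Moves the arm, as the interface text tells. Its arguments: {"type":"object","properties":{"motion":{"type":"array","items":{"type":"number"}}},"required":["motion"]}

```bash
mkdir -p pics; ls; python3 - <<'E'
from station import r, imaging
import cv2
s=r.sense(); print(s)
for n in("side","top"):
    cv2.imwrite(f"pics/{n}0.png",imaging.capture(n)); print(imaging.camera_params(n))
E
```

```text
pics
{'time_s': 0.0, 'joints': array([ 9.19366334e+01,  2.20911189e+01,  3.80080664e-01, -2.83303390e-02,
       -6.84099992e+01, -1.48149067e+01]), 'joint_velocities': array([ 0.08299902,  0.10973465, -0.025872  , -0.00908822, -0.0843585 ,
       -0.00218348]), 'effort': array([ 1.39859912e-03, -3.90658915e+01,  1.87408483e+01,  4.21994403e+00,
        1.11012973e-02, -1.75497066e-04]), 'tcp_pos': array([0.13916804, 0.60870016, 0.22145959]), 'ee_rot': array([[ 9.74805124e-01, -2.23057883e-01, -3.88115461e-04],
       [-2.23058200e-01, -9.74802809e-01, -2.12678848e-03],
       [ 9.60608949e-05,  2.15977665e-03, -9.99997663e-01]]), 'wrist_force': array([-0.2206366 , -0.19138245,  0.13754141]), 'moment': array([-0.02816346,  0.01366198, -0.03063814]), 'gripper_width': 1.0000039059603454}
{'intrinsics': array([[435.69915782,   0.        , 322.77453993],
       [  0.        , 435.69915782, 238.04576924],
       [  0.        ,   0.        ,   1.        ]]), 'k1': -0.031724494977011554, 'world_from_camera': array([[ 0.98629885, -0.12540059,  0.10718802,  0.52741838],
       [-0.16403719, -0.67656175,  0.717883  , -0.71072377],
       [-0.01750364, -0.72563   , -0.68786243,  0.76820176],
       [ 0.        ,  0.        ,  0.        ,  1.        ]])}
{'intrinsics': array([[505.62421988,   0.        , 325.33958941],
       [  0.        , 505.62421988, 233.31194503],
       [  0.        ,   0.        ,   1.        ]]), 'k1': -0.024544318670568135, 'world_from_camera': array([[-0.0684728 , -0.97461765,  0.21314764,  0.36775602],
       [-0.99764998,  0.06741589, -0.01223178,  0.00509353],
       [-0.00244823, -0.21348428, -0.97694343,  1.25234426],
       [ 0.        ,  0.        ,  0.        ,  1.        ]])}
```

View pics/side0.png

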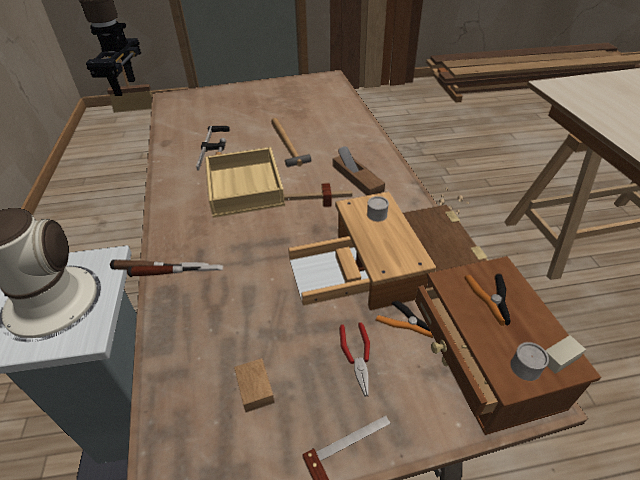

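View pics/top0.png

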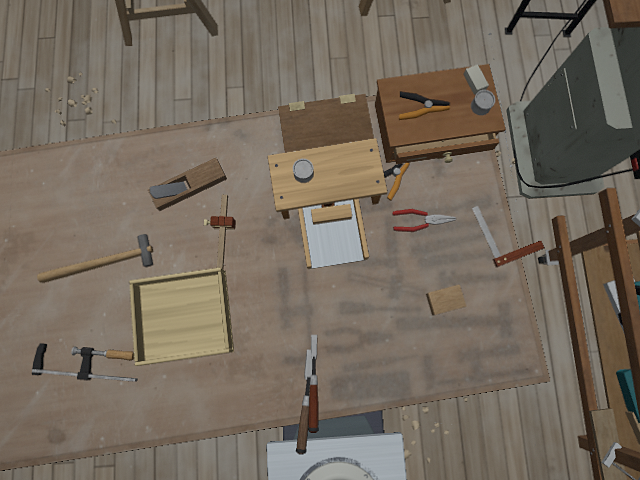

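```bash
cat > h.py <<'E'
import numpy as np, cv2
from station import r, imaging
P={n:imaging.camera_params(n) for n in("side","top")}
def proj(n,p):
    c=P[n];T=np.linalg.inv(c["world_from_camera"]);q=T[:3,:3]@np.array(p,float)+T[:3,3]
    s=q[:2]/q[2];s=s*(1+c["k1"]*(s@s));K=c["intrinsics"];return np.array([K[0,0]*s[0]+K[0,2],K[1,1]*s[1]+K[1,2]])
def ray(n,uv):
    c=P[n];K=c["intrinsics"];D=np.array([c["k1"],0,0,0,0.])
    s0=np.array([(uv[0]-K[0,2])/K[0,0],(uv[1]-K[1,2])/K[1,1]]);s=s0.copy()
    for _ in range(20): s=s0/(1+c["k1"]*(s@s))
    W=c["world_from_camera"];d=W[:3,:3]@np.array([s[0],s[1],1]);return W[:3,3],d
def onz(n,uv,z):
    o,d=ray(n,uv);return o+d*(z-o[2])/d[2]
def tri(a,b):
    (o1,d1),(o2,d2)=ray("side",a),ray("top",b)
    t=np.linalg.lstsq(np.c_[d1,-d2],o2-o1,rcond=None)[0];p,q=o1+t[0]*d1,o2+t[1]*d2
    return (p+q)/2,np.linalg.norm(p-q)
def crop(n,img,x0,y0,x1,y1,k,f):
    cv2.imwrite(f"pics/{f}.png",cv2.resize(img[y0:y1,x0:x1],None,fx=k,fy=k,interpolation=cv2.INTER_CUBIC))
E
python3 - <<'E'
from h import *
t=cv2.imread("pics/top0.png");s=cv2.imread("pics/side0.png")
crop("t",t,255,120,455,270,4,"tc0");crop("t",t,120,180,320,330+50,4 if 0 else 3,"tb0");crop("s",s,270,180,450,315,4,"sc0")
crop("t",t,400,260,500,335,6,"tk0")
print(proj("side",[.139,.609,.22]),proj("top",[.139,.609,.22]))
E
```

```text
[124.51161328  88.04254364] [ 19.97089299 486.29022268]
```

View pics/tc0.png

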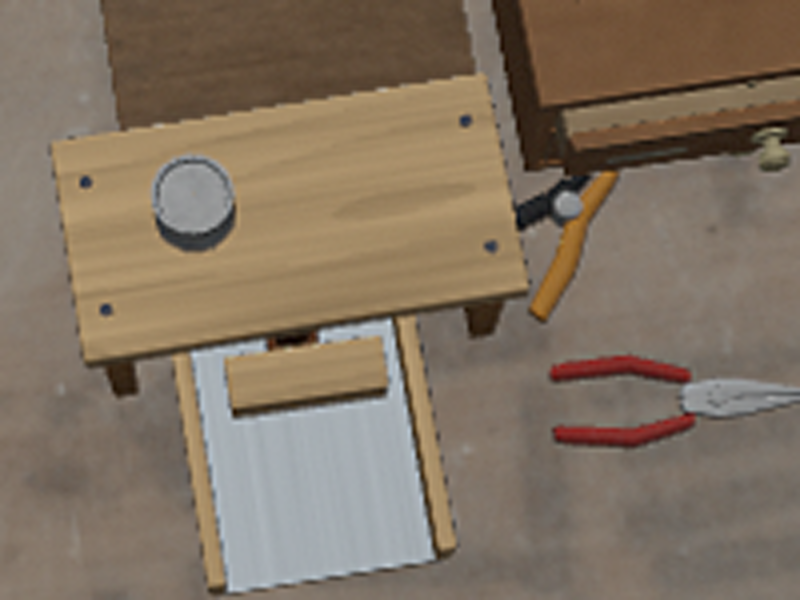

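View pics/tb0.png

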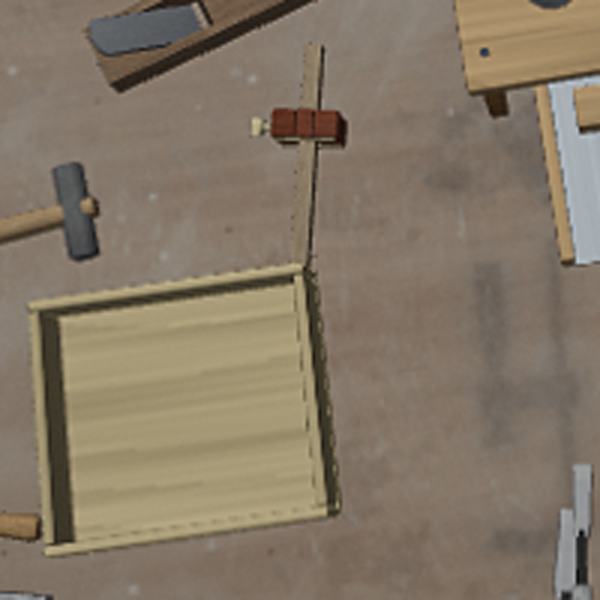

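View pics/sc0.png

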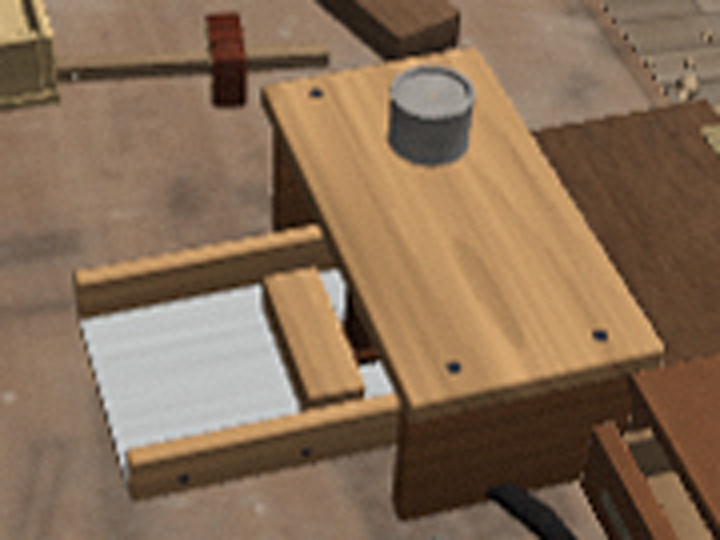

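View pics/tk0.png

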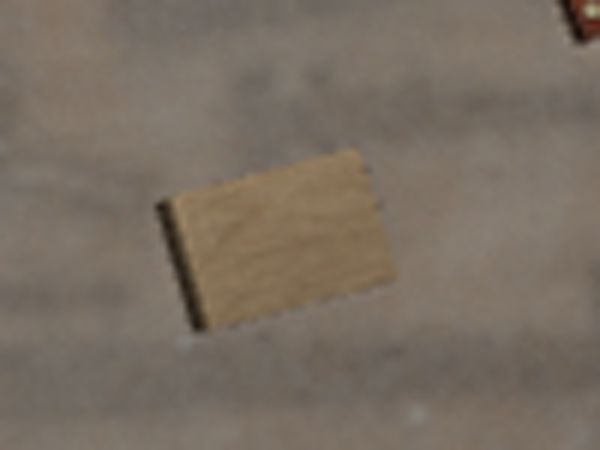

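```bash
python3 - <<'E'
from h import *
np.set_printoptions(precision=4,suppress=True)
def m(name,pts,k,o,z):
    q=np.array([onz("top",np.array(p)/k+o-0.0,z) for p in pts])[:,:2]
    print(name,q.round(4).tolist(),"mean",q.mean(0)); 
    e=np.roll(q,-1,0)-q; print("  len",np.linalg.norm(e,axis=1),"ang",np.degrees(np.arctan2(e[:,1],e[:,0])))
T=np.array([255,120])
m("tray front top(L,R)",[(208,588),(455,548)],4,T,.038)
m("left lip outer",[(178,355),(208,588)],4,T,.038)
m("right lip outer",[(412,318),(455,548)],4,T,.038)
m("batten",[(225,358),(383,337),(387,388),(232,410)],4,T,.032)
m("shelf",[(52,143),(485,75),(528,290),(85,362)],4,T,.111)
m("block",[(172,200),(357,150),(397,277),(207,328)],6,np.array([400,260]),.032)
m("bin",[(30,303),(300,265),(338,512),(45,553)],3,np.array([120,180]),.06)
m("tin",[(193,195),(193,196)],4,T,.149)
m("gauge far,near",[(315,45),(300,265)],3,np.array([120,180]),.02)
m("pliers",[(550,370),(555,433),(690,398)],4,T,.01)
print(onz("side",np.array([75,275])/4+[270,180],.038),onz("side",np.array([130,455])/4+[270,180],.038))
E
```

```text
tray front top(L,R) [[0.5524, 0.04], [0.5665, -0.1115]] mean [ 0.5595 -0.0358]
  len [0.1521 0.1521] ang [-84.6593  95.3407]
left lip outer [[0.6995, 0.0497], [0.5524, 0.04]] mean [0.6259 0.0448]
  len [0.1474 0.1474] ang [-176.2175    3.7825]
right lip outer [[0.7132, -0.0973], [0.5665, -0.1115]] mean [ 0.6399 -0.1044]
  len [0.1474 0.1474] ang [-174.4926    5.5074]
batten [[0.6971, 0.0207], [0.7039, -0.0787], [0.6709, -0.0786], [0.6635, 0.0185]] mean [ 0.6839 -0.0295]
  len [0.0997 0.033  0.0974 0.0337] ang [-86.1279 179.7821  94.3522   3.8265]
shelf [[0.8158, 0.1147], [0.8411, -0.1476], [0.7048, -0.1606], [0.6791, 0.1014]] mean [ 0.7602 -0.023 ]
  len [0.2636 0.1369 0.2633 0.1374] ang [ -84.4903 -174.5517   95.6095    5.5552]
block [[0.4691, -0.2485], [0.4839, -0.3253], [0.4322, -0.335], [0.4175, -0.2568]] mean [ 0.4507 -0.2914]
  len [0.0782 0.0526 0.0796 0.0523] ang [ -79.1011 -169.3493  100.6499    9.1319]
bin [[0.5442, 0.4612], [0.56, 0.2463], [0.3666, 0.222], [0.3506, 0.4476]] mean [0.4554 0.3443]
  len [0.2155 0.1949 0.2261 0.194 ] ang [ -85.788  -172.8425   94.054     4.0288]
tin [[0.7636, 0.0315], [0.763, 0.0316]] mean [0.7633 0.0316]
  len [0.0006 0.0006] ang [176.6233  -3.3767]
gauge far,near [[0.7536, 0.2372], [0.5665, 0.2544]] mean [0.6601 0.2458]
  len [0.1879 0.1879] ang [174.7442  -5.2558]
pliers [[0.681, -0.1842], [0.6399, -0.1834], [0.6567, -0.2709]] mean [ 0.6592 -0.2128]
  len [0.0411 0.0891 0.09  ] ang [178.842  -79.1782  74.3266]
[0.5555 0.0296 0.038 ] [ 0.5698 -0.1125  0.038 ]
```

```bash
cat >> h.py <<'E'
from scipy.spatial.transform import Rotation as Ro
np.set_printoptions(precision=4,suppress=True)
def Rt(yaw,pitch=0):
    # tool down, x along yaw; pitch>0 = fingers lean outward (+x), i.e. tray nose goes down
    B=np.array([[1,0,0],[0,-1,0],[0,0,-1.]])
    return (Ro.from_euler('z',yaw,degrees=True)*Ro.from_euler('y',-pitch,degrees=True)).as_matrix()@B
def go(p,yaw,pitch=0):
    s=r.sense();R=s["ee_rot"];d=R.T@(np.array(p)-s["tcp_pos"])/.04
    w=Ro.from_matrix(R.T@Rt(yaw,pitch)).as_rotvec(degrees=True)/5
    print("t",round(s["time_s"],2),"tcp",s["tcp_pos"],"move",d.round(3),w.round(3))
def st():
    s=r.sense();R=s["ee_rot"];print("t",s["time_s"],"tcp",s["tcp_pos"],"yaw",np.degrees(np.arctan2(R[1,0],R[0,0])),"z",R[:,2],"F",s["wrist_force"],"M",s["moment"],"g",s["gripper_width"],"J",s["joints"])
E
python3 -c "
from h import *
go([.593,.038,.12],5)"
```

```text
t 0.1 tcp [0.1392 0.6088 0.2216] move [14.242 11.374  2.563] [ 0.022  0.002 -3.577]
```

move_arm(
  motion=[14.24,11.37,2.56,0,0,-3.58,-1,14.24,11.37,2.56,0,0,-3.58,-1,14.24,11.37,2.56,0,0,-3.58,-1,14.24,11.37,2.56,0,0,-3.58,-1,14.24,11.37,2.56,0,0,-3.58,-1,14.24,11.37,2.56,0,0,-3.58,-1,14.24,11.37,2.56,0,0,-3.58,-1,14.24,11.37,2.56,0,0,-3.58,-1,14.24,11.37,2.56,0,0,-3.58,-1,14.24,11.37,2.56,0,0,-3.58,-1,14.24,11.37,2.56,0,0,-3.58,-1,14.24,11.37,2.56,0,0,-3.58,-1,14.24,11.37,2.56,0,0,-3.58,-1,14.24,11.37,2.56,0,0,-3.58,-1,14.24,11.37,2.56,0,0,-3.58,-1,14.24,11.37,2.56,0,0,-3.58,-1,14.24,11.37,2.56,0,0,-3.58,-1,14.24,11.37,2.56,0,0,-3.58,-1,14.24,11.37,2.56,0,0,-3.58,-1,14.24,11.37,2.56,0,0,-3.58,-1],
)

```text
time_s: 1.77
tcp_pos: [0.5929, 0.0366, 0.1188]
ee_rot: [[0.996, 0.084, -0.003], [0.084, -0.996, -0.002], [-0.003, 0.002, -1.0]]
wrist_force: [-0.7, 0.7, -0.2]
gripper_width: 0.998
```

```bash
python3 -c "
from h import *
st();go([.593,.038,.012],5)"
```

```text
t 1.7667 tcp [0.5929 0.0366 0.1188] yaw 4.822155138519814 z [-0.0026 -0.0024 -1.    ] F [-0.6902  0.7322 -0.1829] M [-0.0372  0.0313 -0.0645] g 0.9975355277462582 J [ 19.1757  24.3855 -11.9822   0.1001 -53.8196  75.5874]
t 1.77 tcp [0.5929 0.0366 0.1188] move [ 0.012 -0.042  2.669] [ 0.025  0.032 -0.036]
```

move_arm(
  motion=[0,-0.03,1.0,0,0,0,-1,0,-0.03,2.0,0,0,0,-1,0,-0.03,2.6,0,0,0,-1,0,-0.03,2.6,0,0,0,-1,0,-0.03,2.6,0,0,0,0,0,-0.03,2.6,0,0,0,1,0,-0.03,2.6,0,0,0,1,0,-0.03,2.6,0,0,0,1,0,-0.03,2.6,0,0,0,1,0,-0.03,2.6,0,0,0,1,0,-0.03,2.6,0,0,0,1],
)

```text
time_s: 2.68
tcp_pos: [0.5928, 0.0375, 0.0155]
ee_rot: [[0.996, 0.084, -0.002], [0.084, -0.996, -0.002], [-0.002, 0.002, -1.0]]
wrist_force: [0.6, -0.8, 0.1]
gripper_width: 0.556
```

```bash
python3 -c "
from h import *
st();go([.593-.13,.038-.0114,.014],5)
i=imaging.capture('top');crop('t',i,255,120,455,270,4,'tc1')"
```

```text
t 2.6833 tcp [0.5928 0.0375 0.0155] yaw 4.8176335768643215 z [-0.0016 -0.0021 -1.    ] F [ 0.6034 -0.7871  0.1041] M [-0.0516 -0.0236  0.0405] g 0.5564108504970153 J [ 19.2714  31.7142 -17.5202   0.1269 -40.8905  75.4503]
t 2.68 tcp [0.5928 0.0375 0.0155] move [-3.257 -0.001  0.042] [ 0.022  0.02  -0.036]
```

View pics/tc1.png

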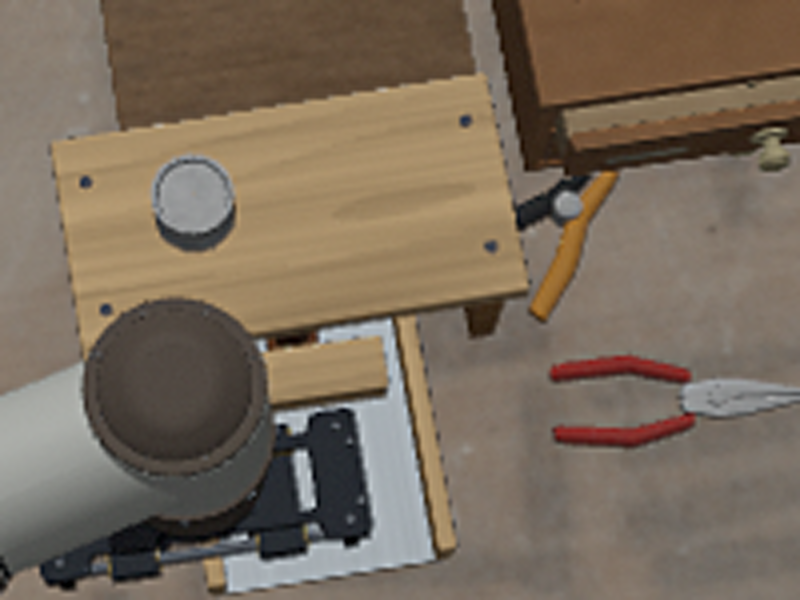

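move_arm(
  motion=[0,0,0,0,0,0,1,0,0,0,0,0,0,1,0,0,0,0,0,0,1,0,0,0,0,0,0,1,0,0,0,0,0,0,1,0,0,0,0,0,0,1],
)

```text
time_s: 3.23
tcp_pos: [0.5927, 0.0374, 0.0151]
ee_rot: [[0.996, 0.084, -0.002], [0.084, -0.996, -0.002], [-0.002, 0.002, -1.0]]
wrist_force: [-0.2, 0.2, 0.8]
gripper_width: 0.136
```

move_arm(
  motion=[-0.05,0,0,0,0,0,1,-0.15,0,0,0,0,0,1,-0.3,0,0,0,0,0,1,-0.5,0,0,0,0,0,1,-0.75,0,0,0,0,0,1,-1.0,0,0,0,0,0,1,-1.25,0,0,0,0,0,1,-1.5,0,0,0,0,0,1,-1.75,0,0,0,0,0,1,-2.0,0,0,0,0,0,1,-2.25,0,0,0,0,0,1,-2.5,0,0,0,0,0,1,-2.75,0,0,0,0,0,1,-2.95,0,0,0,0,0,1,-3.1,0,0,0,0,0,1,-3.2,0,0,0,0,0,1,-3.25,0,0,0,0,0,1,-3.25,0,0,0,0,0,1],
)

```text
time_s: 4.73
tcp_pos: [0.4626, 0.0264, 0.0154]
ee_rot: [[0.996, 0.084, -0.003], [0.084, -0.996, -0.002], [-0.003, 0.002, -1.0]]
wrist_force: [-0.8, -0.5, -2.0]
gripper_width: 0.132
```

```bash
python3 -c "
from h import *
st()
i=imaging.capture('side');crop('t',i,220,180,420,330,4,'sc2')"
```

```text
t 4.7333 tcp [0.4626 0.0264 0.0154] yaw 4.817758894142681 z [-0.0029 -0.0025 -1.    ] F [-0.7776 -0.4561 -1.9607] M [0.1902 0.2234 0.0493] g 0.13162648883577974 J [ 23.4855  22.5635 -36.1872   0.1252 -31.4579  71.2255]
```

View pics/sc2.png

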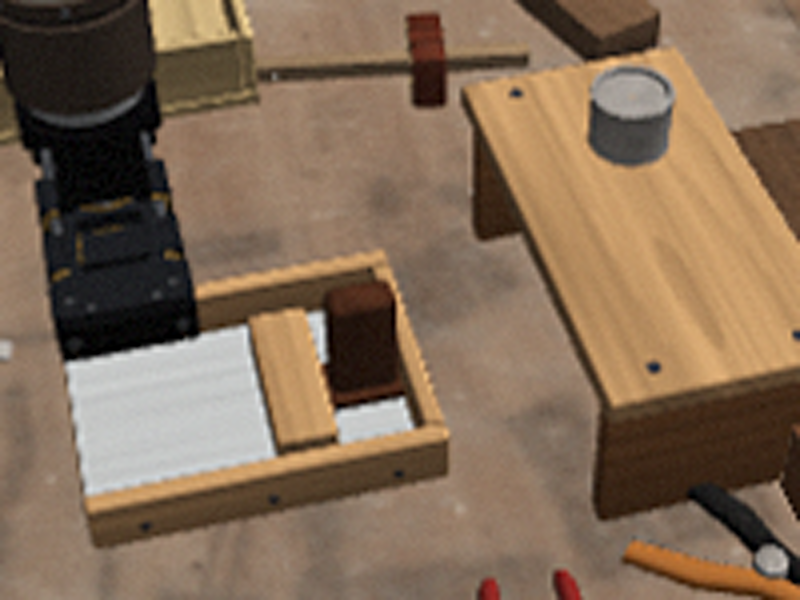

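move_arm(
  motion=[0,0,0,0,0,0,0.5,0,0,0,0,0,0,-0.3,0,0,0,0,0,0,-0.3,0,0,0,0,0,0,-0.3,0,0,0,0,0,0,-0.3,0,0,0,0,0,0,-0.3,0,0,-0.5,0,0,0,-0.5,0,0,-1.2,0,0,0,-1,0,0,-2.2,0,0,0,-1,0,0,-3.5,0,0,0,-1,0,0,-3.5,0,0,0,-1],
)

```text
time_s: 5.7
tcp_pos: [0.4669, 0.0276, 0.1619]
ee_rot: [[0.996, 0.085, 0.009], [0.085, -0.996, 0.0], [0.009, 0.0, -1.0]]
wrist_force: [-0.1, 0.2, 0.0]
gripper_width: 0.886
```

```bash
python3 -c "
from h import *
st();go([.4507,-.2914,.16],10+90);go([.4507,-.2914,.16],10-90)"
```

```text
t 5.7 tcp [0.4669 0.0276 0.1619] yaw 4.898658413146527 z [ 0.0092  0.0004 -1.    ] F [-0.057   0.1934  0.0202] M [ 0.0532 -0.0873 -0.0223] g 0.8859395106687572 J [ 23.4965   9.7935 -26.4673   0.235  -53.2452  71.2623]
t 5.7 tcp [0.4669 0.0276 0.1619] move [-1.086  7.912  0.04 ] [  0.091  -0.077 -19.02 ]
t 5.7 tcp [0.4669 0.0276 0.1619] move [-1.086  7.912  0.04 ] [-0.075 -0.089 16.98 ]
```

move_arm(
  motion=[-1.09,7.91,0,0,0,17,-1,-1.09,7.91,0,0,0,17,-1,-1.09,7.91,0,0,0,17,-1,-1.09,7.91,0,0,0,17,-1,-1.09,7.91,0,0,0,17,-1,-1.09,7.91,0,0,0,17,-1,-1.09,7.91,0,0,0,17,-1,-1.09,7.91,0,0,0,17,-1,-1.09,7.91,0,0,0,17,-1,-1.09,7.91,0,0,0,17,-1,-1.09,7.91,0,0,0,17,-1,-1.09,7.91,0,0,0,17,-1,-1.09,7.91,0,0,0,17,-1,-1.09,7.91,0,0,0,17,-1,-1.09,7.91,0,0,0,17,-1],
)

```text
time_s: 6.95
tcp_pos: [0.4505, -0.2912, 0.1615]
ee_rot: [[0.174, -0.985, 0.009], [-0.985, -0.174, 0.0], [0.001, -0.009, -1.0]]
wrist_force: [-0.0, -0.1, 0.2]
gripper_width: 0.998
```

```bash
python3 - <<'E'
from h import *
st();go([.4507,-.2914,.008],-79.8)
i=imaging.capture("top");cv2.imwrite("pics/top3.png",i);crop("t",i,230,200,430,350,4,"tc3")
i=imaging.capture("side");crop("t",i,190,180,390,430,2.4 if 0 else 2,"sc3")
E
```

```text
t 6.95 tcp [ 0.4505 -0.2912  0.1615] yaw -79.95898118234255 z [ 0.0091  0.0005 -1.    ] F [-0.0261 -0.0506  0.1952] M [ 0.053  -0.0191  0.0071] g 0.997584968305095 J [-15.6501  16.3666 -17.3552  -0.2009 -55.785   25.8036]
t 6.95 tcp [ 0.4505 -0.2912  0.1615] move [0.001 0.03  3.838] [-0.103 -0.013 -0.032]
```

View pics/tc3.png

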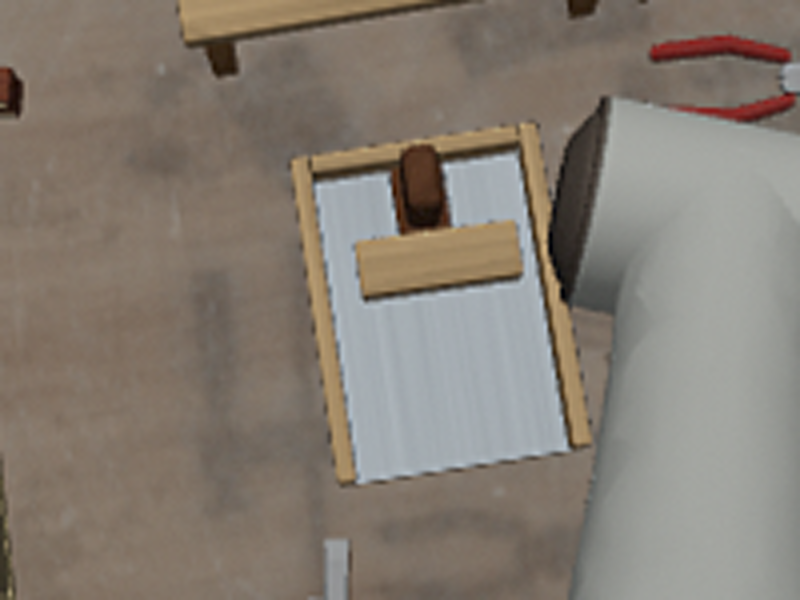

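View pics/sc3.png

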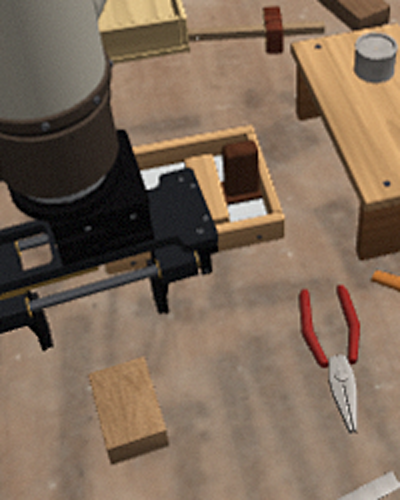

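```bash
python3 - <<'E'
from h import *
o=np.array([230,200])
for z in(.036,.04):
    q=np.array([onz("top",np.array(p)/4+o,z) for p in [(292,162),(538,125),(590,443),(338,486)]])[:,:2]
    c=q.mean(0);e=np.roll(q,-1,0)-q;print(c,np.linalg.norm(e,axis=1),np.degrees(np.arctan2(e[:,1],e[:,0]))+[90,180,-90,0])
h=np.array([onz("top",np.array(p)/4+o,.08) for p in [(403,150),(440,150),(438,222),(408,222)]])[:,:2];print("handle",h.mean(0),h)
b=np.array([onz("top",np.array(p)/4+o,.032) for p in [(357,242),(520,222),(522,275),(364,299)]])[:,:2];print("batten",b.mean(0))
E
```

```text
[ 0.5269 -0.038 ] [0.1531 0.1962 0.1522 0.1984] [4.7825 4.2326 5.6189 4.5132]
[ 0.5264 -0.0379] [0.1526 0.1955 0.1517 0.1977] [4.7825 4.2326 5.6189 4.5132]
handle [ 0.5902 -0.0315] [[ 0.6125 -0.0217]
 [ 0.611  -0.0435]
 [ 0.568  -0.0391]
 [ 0.5692 -0.0215]]
batten [ 0.553 -0.041]
```

move_arm(
  motion=[0,0.02,1,0,0,0,-1,0,0.02,2,0,0,0,-1,0,0.02,3,0,0,0,-1,0,0.02,3.7,0,0,0,-1,0,0.02,3.78,0,0,0,-1,0,0.02,3.78,0,0,0,0,0,0.02,3.78,0,0,0,1,0,0.02,3.78,0,0,0,1,0,0.02,3.78,0,0,0,1,0,0.02,3.78,0,0,0,1,0,0.02,3.78,0,0,0,1,0,0.02,3.78,0,0,0,1,0,0.02,3.78,0,0,0,1,0,0.02,3.78,0,0,0,1],
)

```text
time_s: 8.22
tcp_pos: [0.4517, -0.2915, 0.0117]
ee_rot: [[0.174, -0.985, 0.011], [-0.985, -0.174, -0.0], [0.002, -0.01, -1.0]]
wrist_force: [-0.4, 1.7, 7.2]
gripper_width: 0.632
```

move_arm(
  motion=[0,0,-0.3,0,0,0,1,0,0,-0.9,0,0,0,1,0,0,-1.7,0,0,0,1,0,0,-2.5,0,0,0,1,0,0,-2.5,0,0,0,1],
)

```text
time_s: 8.63
tcp_pos: [0.4545, -0.2932, 0.1181]
ee_rot: [[0.175, -0.984, 0.022], [-0.984, -0.176, -0.006], [0.009, -0.021, -1.0]]
wrist_force: [1.2, 0.2, -1.0]
gripper_width: 0.63
```

```bash
python3 -c "
from h import *
st();go([.473,-.0426,.10],-85.2)"
```

```text
t 8.6333 tcp [ 0.4545 -0.2932  0.1181] yaw -79.89327500436647 z [ 0.0225 -0.0056 -0.9997] F [ 1.1942  0.2314 -0.9683] M [ 0.0745 -0.1848  0.0191] g 0.630115929893828 J [-15.6623  19.1624 -20.5755  -0.0546 -48.9357  25.8101]
t 8.63 tcp [ 0.4545 -0.2932  0.1181] move [-6.09  -1.546  0.427] [-0.247 -0.097  1.062]
```

move_arm(
  motion=[-0.6,-0.15,0,0,0,0.1,1,-1.4,-0.35,0,0,0,0.3,1,-2.4,-0.6,0.1,0,0,0.5,1,-3.4,-0.86,0.2,-0.1,0,0.7,1,-4.4,-1.1,0.3,-0.2,0,0.9,1,-5.2,-1.32,0.4,-0.25,-0.1,1.06,1,-5.8,-1.47,0.43,-0.25,-0.1,1.06,1,-6.09,-1.55,0.43,-0.25,-0.1,1.06,1,-6.09,-1.55,0.43,-0.25,-0.1,1.06,1,-6.09,-1.55,0.43,-0.25,-0.1,1.06,1,-6.09,-1.55,0.43,-0.25,-0.1,1.06,1],
)

```text
time_s: 9.55
tcp_pos: [0.4727, -0.043, 0.0996]
ee_rot: [[0.083, -0.997, -0.001], [-0.997, -0.083, 0.0], [-0.0, 0.001, -1.0]]
wrist_force: [-0.4, 0.1, -2.1]
gripper_width: 0.629
```

```bash
python3 -c "
from h import *
st();go([.473,-.0426,.017],-85.2)
i=imaging.capture('side');crop('t',i,190,180,390,330,4,'sc4')"
```

```text
t 9.55 tcp [ 0.4727 -0.043   0.0996] yaw -85.21259726887999 z [-0.001   0.0002 -1.    ] F [-0.4292  0.114  -2.1338] M [ 0.0905 -0.0277 -0.0325] g 0.6293192261129965 J [ 14.4583  15.3985 -29.7641  -0.04   -44.8913  -9.6426]
t 9.55 tcp [ 0.4727 -0.043   0.0996] move [-0.008 -0.009  2.064] [ 0.012  0.004 -0.003]
```

View pics/sc4.png

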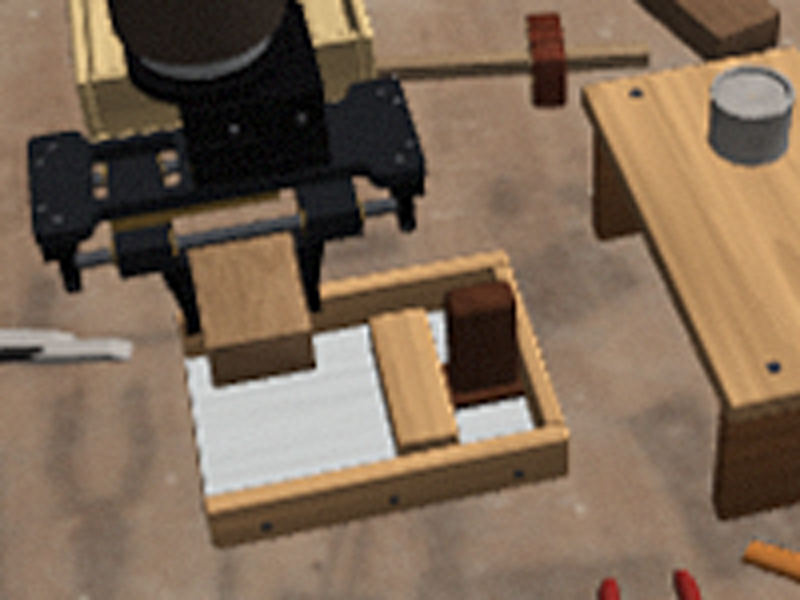

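move_arm(
  motion=[0,0.07,0.7,0,0,0,1,0,0.07,1.3,0,0,0,1,0,0.07,1.7,0,0,0,1,0,0.07,1.95,0,0,0,1,0,0.07,2.06,0,0,0,1,0,0.07,2.06,0,0,0,1,0,0.07,2.06,0,0,0,1],
)

```text
time_s: 10.18
tcp_pos: [0.4703, -0.0441, 0.0175]
ee_rot: [[0.082, -0.997, -0.0], [-0.997, -0.082, 0.0], [-0.0, 0.0, -1.0]]
wrist_force: [-0.1, -0.2, -1.2]
gripper_width: 0.635
```

```bash
python3 -c "
from h import *
st()"
```

```text
t 10.1833 tcp [ 0.4703 -0.0441  0.0175] yaw -85.30975121751439 z [-0.0002  0.0003 -1.    ] F [-0.0528 -0.2166 -1.2411] M [ 0.1186 -0.0929  0.0086] g 0.6353333707927205 J [ 14.4096  22.9095 -34.896   -0.0323 -32.2027  -9.692 ]
```

move_arm(
  motion=[0,0,0.03,0,0,0,0,0,0,0.03,0,0,0,-0.5,0,0,0.03,0,0,0,-0.6,0,0,0.03,0,0,0,-0.6,0,0,0.03,0,0,0,-0.6,0,0,0.03,0,0,0,-0.6,0,0,-0.5,0,0,0,-0.6,0,0,-1.5,0,0,0,-0.6,0,0,-2.5,0,0,0,-0.6,0,0,-3.5,0,0,0,-0.6,0,0,-3.5,0,0,0,-1],
)

```text
time_s: 11.1
tcp_pos: [0.4756, -0.0436, 0.1657]
ee_rot: [[0.084, -0.996, 0.017], [-0.996, -0.084, 0.002], [-0.0, -0.017, -1.0]]
wrist_force: [1.3, 0.6, 0.4]
gripper_width: 0.827
```

```bash
python3 -c "
from h import *
st()
i=imaging.capture('side');crop('t',i,190,180,390,330,4,'sc5')
go([.595,-.032,.16],4.8);go([.595,-.032,.16],184.8)"
```

```text
t 11.1 tcp [ 0.4756 -0.0436  0.1657] yaw -85.17930067313391 z [ 0.0169  0.0017 -0.9999] F [1.2728 0.5616 0.4181] M [ 0.1315 -0.1669 -0.0292] g 0.8268452570085539 J [ 14.4111  10.2809 -25.1883   0.1814 -53.5658  -9.6971]
t 11.15 tcp [ 0.4733 -0.0435  0.1621] move [-0.035 -3.055  0.085] [ -0.111  -0.087 -18.012]
t 11.15 tcp [ 0.4733 -0.0435  0.1621] move [-0.035 -3.055  0.085] [-0.087  0.111 17.988]
```

View pics/sc5.png

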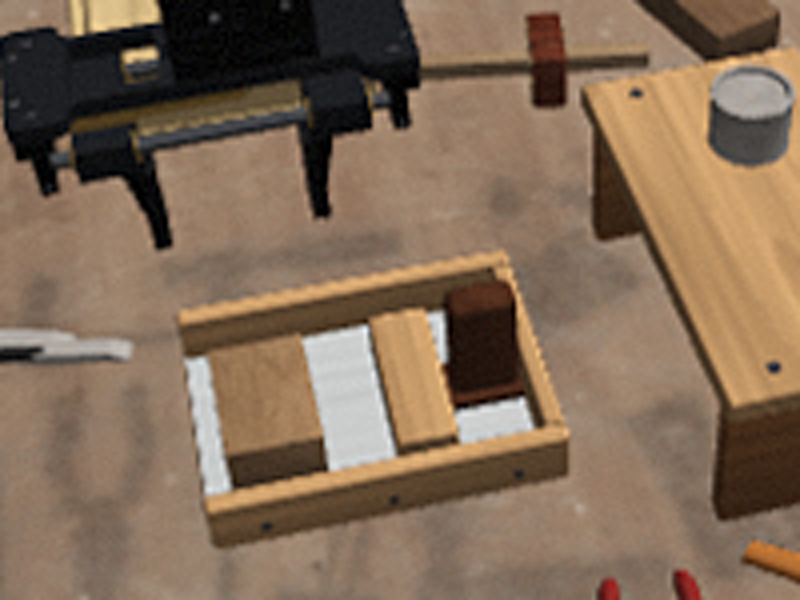

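move_arm(
  motion=[0,-3.05,0.1,-0.1,-0.09,-18,-1,0,-3.05,0.1,-0.1,-0.09,-18,-1,0,-3.05,0.1,-0.1,-0.09,-18,-1,0,-3.05,0.1,-0.1,-0.09,-18,-1,0,-3.05,0.1,-0.1,-0.09,-18,-1,0,-3.05,0.1,-0.1,-0.09,-18,-1,0,-3.05,0.1,-0.1,-0.09,-18,-1,0,-3.05,0.1,-0.1,-0.09,-18,-1,0,-3.05,0.1,-0.1,-0.09,-18,-1,0,-3.05,0.1,-0.1,-0.09,-18,-1,0,-3.05,0.1,-0.1,-0.09,-18,-1,0,-3.05,0.1,-0.1,-0.09,-18,-1,0,-3.05,0.1,-0.1,-0.09,-18,-1,0,-3.05,0.1,-0.1,-0.09,-18,-1,0,-3.05,0.1,-0.1,-0.09,-18,-1],
)

```text
time_s: 12.4
tcp_pos: [0.5943, -0.0335, 0.1582]
ee_rot: [[0.997, 0.08, -0.002], [0.08, -0.997, 0.001], [-0.002, -0.001, -1.0]]
wrist_force: [0.2, -0.5, -0.5]
gripper_width: 1.003
```

```bash
python3 -c "
from h import *
st()
i=imaging.capture('side');crop('t',i,190,150,390,300,4,'sc6')
go([.594,-.032,.016],4.8)"
```

```text
t 12.4 tcp [ 0.5943 -0.0335  0.1582] yaw 4.615932176641551 z [-0.0018  0.0006 -1.    ] F [ 0.2038 -0.4589 -0.5372] M [-0.0662 -0.0276 -0.0067] g 1.0028979050727698 J [ 12.3202  22.2045  -9.0431  -0.0655 -58.8456  82.3296]
t 12.45 tcp [ 0.5945 -0.0334  0.1585] move [-0.006 -0.034  3.562] [-0.009  0.013 -0.035]
```

View pics/sc6.png

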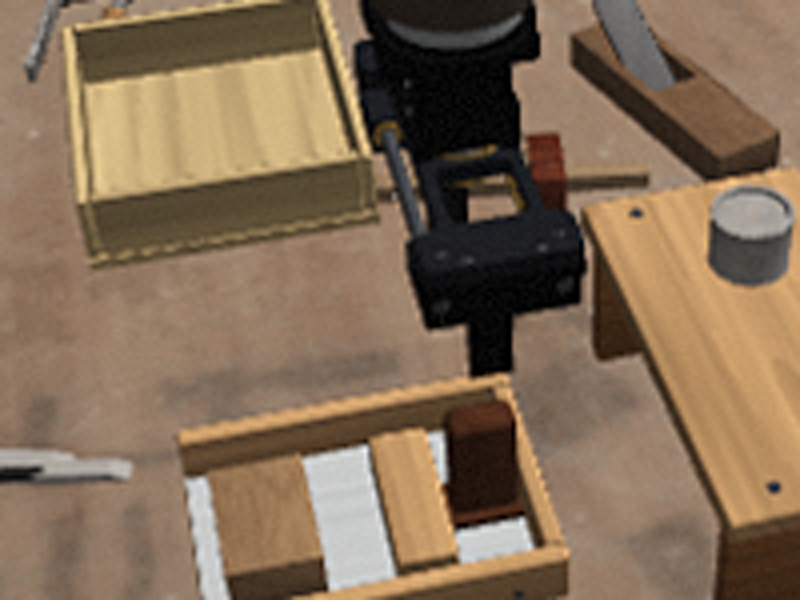

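move_arm(
  motion=[0,-0.03,0.9,0,0,0,-1,0,-0.03,1.8,0,0,0,-1,0,-0.03,2.7,0,0,0,-1,0,-0.03,3.3,0,0,0,-1,0,-0.03,3.55,0,0,0,-1,0,-0.03,3.55,0,0,0,0.5,0,-0.03,3.55,0,0,0,1,0,-0.03,3.55,0,0,0,1,0,-0.03,3.55,0,0,0,1,0,-0.03,3.55,0,0,0,1,0,-0.03,3.55,0,0,0,1,0,-0.03,3.55,0,0,0,1,0,-0.03,3.55,0,0,0,1,0,-0.03,3.55,0,0,0,1,0,-0.03,3.55,0,0,0,1,0,-0.03,3.55,0,0,0,1,0,-0.03,3.55,0,0,0,1,0,-0.03,3.55,0,0,0,1],
)

```text
time_s: 13.95
tcp_pos: [0.5942, -0.0324, 0.0164]
ee_rot: [[0.997, 0.081, -0.001], [0.081, -0.997, 0.0], [-0.001, -0.0, -1.0]]
wrist_force: [-0.0, -0.7, 0.4]
gripper_width: 0.243
```

```bash
python3 -c "
from h import *
st()"
```

```text
t 13.95 tcp [ 0.5942 -0.0324  0.0164] yaw 4.644467759534848 z [-0.0015  0.0003 -1.    ] F [-0.0052 -0.6524  0.4355] M [-0.4425 -0.0588  0.0477] g 0.2433862938877087 J [ 12.4422  31.708  -17.2599  -0.0515 -41.1101  82.2411]
```

move_arm(
  motion=[0,0,-0.03,0,0,0,1,0,0,-0.1,0,0,0,1,0,0,-0.2,0,0,0,1,0,0,-0.35,0,0,0,1,0,0,-0.5,0,0,0,1,0,0,-0.65,0,0,0,1,0,0,-0.75,0,0,0,1,0,0,-0.8,0,0,0,1,0,0,-0.8,0,0,0,1],
)

```text
time_s: 14.7
tcp_pos: [0.5947, -0.0323, 0.0493]
ee_rot: [[0.997, 0.081, 0.0], [0.081, -0.997, 0.001], [0.0, -0.001, -1.0]]
wrist_force: [0.9, 0.2, -4.3]
gripper_width: 0.251
```

```bash
python3 -c "
from h import *
st()
i=imaging.capture('side');crop('t',i,190,180,390,330,4,'sc7')"
```

```text
t 14.7 tcp [ 0.5947 -0.0323  0.0493] yaw 4.644736555747822 z [ 0.0001  0.0006 -1.    ] F [ 0.9166  0.2186 -4.3177] M [-0.0378 -0.3273 -0.0256] g 0.25147522531584104 J [ 12.4403  29.1659 -15.7877  -0.0486 -45.0335  82.2387]
```

View pics/sc7.png

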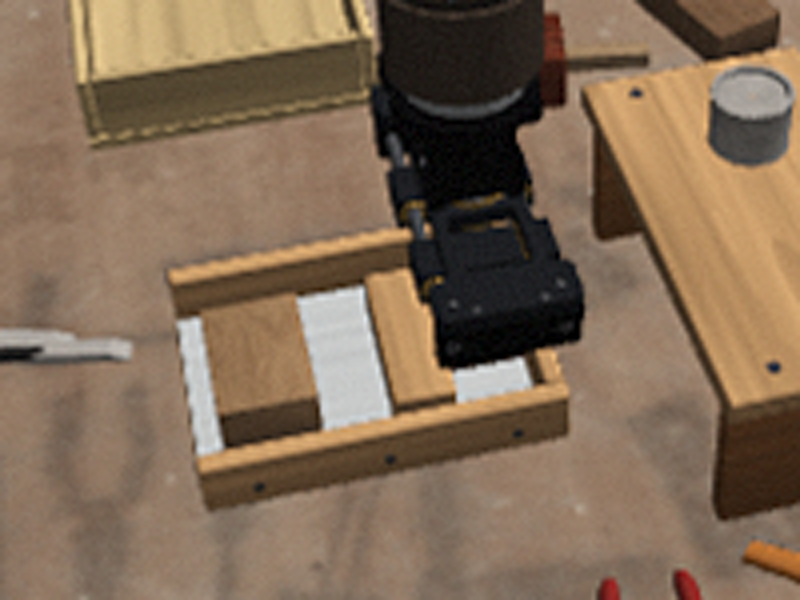

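move_arm(
  motion=[0,0,-0.05,0,0,0,1,0,0,-0.15,0,0,0,1,0,0,-0.3,0,0,0,1,0,0,-0.5,0,0,0,1,0,0,-0.75,0,0,0,1,0,0,-1.0,0,0,0,1,0,0,-1.25,0,0,0,1,0,0,-1.5,0,0,0,1,0,0,-1.75,0,0,0,1,0,0,-1.95,0,0,0,1,0,0,-2.1,0,0,0,1,0,0,-2.2,0,0,0,1,0,0,-2.25,0,0,0,1,0,0,-2.25,0,0,0,1],
)

```text
time_s: 15.92
tcp_pos: [0.5945, -0.0323, 0.1391]
ee_rot: [[0.997, 0.081, -0.001], [0.081, -0.997, 0.001], [-0.0, -0.001, -1.0]]
wrist_force: [0.3, 0.2, -4.1]
gripper_width: 0.252
```

```bash
python3 -c "
from h import *
st()
i=imaging.capture('side');crop('t',i,190,150,390,300,4,'sc8');i=imaging.capture('top');crop('t',i,230,200,430,350,4,'tc8')
go([.667,.362,.15],4.8)"
```

```text
t 15.9167 tcp [ 0.5945 -0.0323  0.1391] yaw 4.636566938089638 z [-0.0005  0.0007 -1.    ] F [ 0.2522  0.1985 -4.1061] M [ 0.0445 -0.37    0.0154] g 0.25233133304356276 J [ 12.4348  23.2328 -10.4703  -0.0525 -56.3178  82.2309]
t 16.02 tcp [ 0.5941 -0.0324  0.1383] move [ 2.613 -9.68  -0.291] [-0.008  0.021 -0.035]
```

View pics/sc8.png

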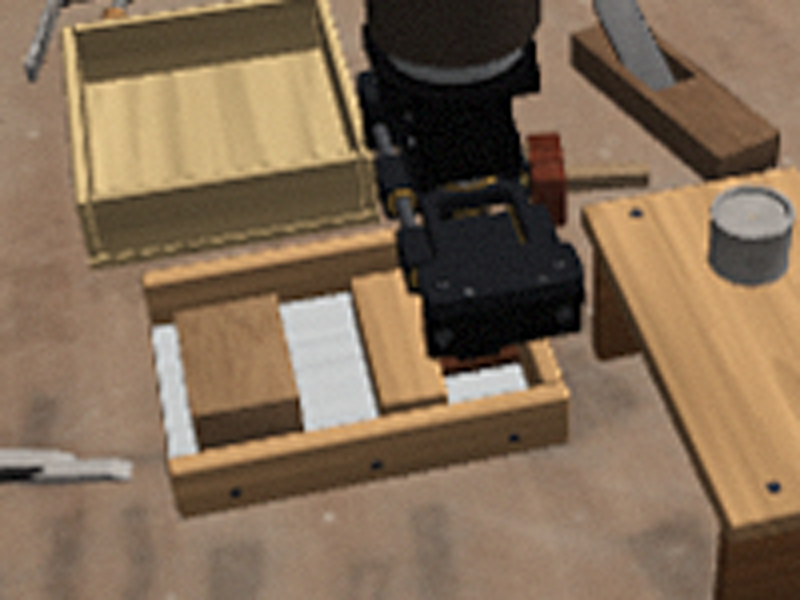

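View pics/tc8.png

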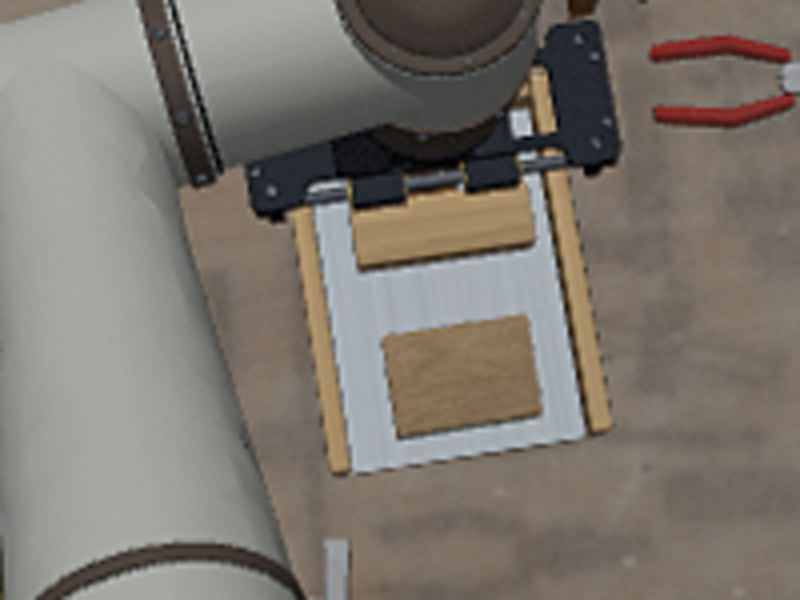

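```bash
python3 -c "
from h import *
print(tri([232.5,265.5],[382,307.5]))
print(tri([190+145/4,150+275/4],[230+330/4,200+472/4]))
print([onz('side',[190+568/4,150+395/4],z) for z in (.15,.165,.18)])"
```

```text
(array([ 0.4374, -0.1185,  0.1581]), np.float64(0.0040269093359473615))
(array([0.4254, 0.0319, 0.1507]), np.float64(0.0031382499975449187))
[array([ 0.6369, -0.0998,  0.15  ]), array([ 0.6342, -0.1146,  0.165 ]), array([ 0.6315, -0.1294,  0.18  ])]
```

move_arm(
  motion=[0.03,-0.1,0,0,0,0,1,0.09,-0.34,0,0,0,0,1,0.2,-0.73,0,0,0,0,1,0.34,-1.26,0,0,0,0,1,0.51,-1.89,-0.05,0,0,0,1,0.69,-2.57,-0.1,0,0,0,1,0.87,-3.24,-0.13,0,0,0,1,1.06,-3.92,-0.16,0,0,0,1,1.24,-4.6,-0.2,0,0,0,1,1.42,-5.28,-0.23,0,0,0,1,1.61,-5.95,-0.25,0,0,0,1,1.79,-6.63,-0.28,0,0,0,1,1.97,-7.31,-0.3,0,0,0,1,2.14,-7.94,-0.3,0,0,0,1,2.28,-8.47,-0.3,0,0,0,1,2.4,-8.91,-0.3,0,0,0,1,2.49,-9.24,-0.3,0,0,0,1,2.56,-9.49,-0.3,0,0,0,1,2.6,-9.63,-0.3,0,0,0,1,2.61,-9.68,-0.3,0,0,0,1],
)

```text
time_s: 17.68
tcp_pos: [0.6666, 0.3631, 0.1494]
ee_rot: [[0.997, 0.082, -0.003], [0.082, -0.997, -0.0], [-0.003, -0.0, -1.0]]
wrist_force: [0.2, 0.7, -4.6]
gripper_width: 0.251
```

```bash
python3 -c "
from h import *
st()
i=imaging.capture('side');crop('t',i,180,100,380,250,4,'sc9');i=imaging.capture('top');crop('t',i,120,170,320,370,3,'tc9')"
```

```text
t 17.6833 tcp [0.6666 0.3631 0.1494] yaw 4.680467049570177 z [-0.0028 -0.0001 -1.    ] F [ 0.1875  0.7287 -4.6001] M [ 0.0783 -0.3315 -0.0203] g 0.2505999896595425 J [ 40.6906  38.0742  17.3679  -0.1042 -69.4178  54.0266]
```

View pics/sc9.png

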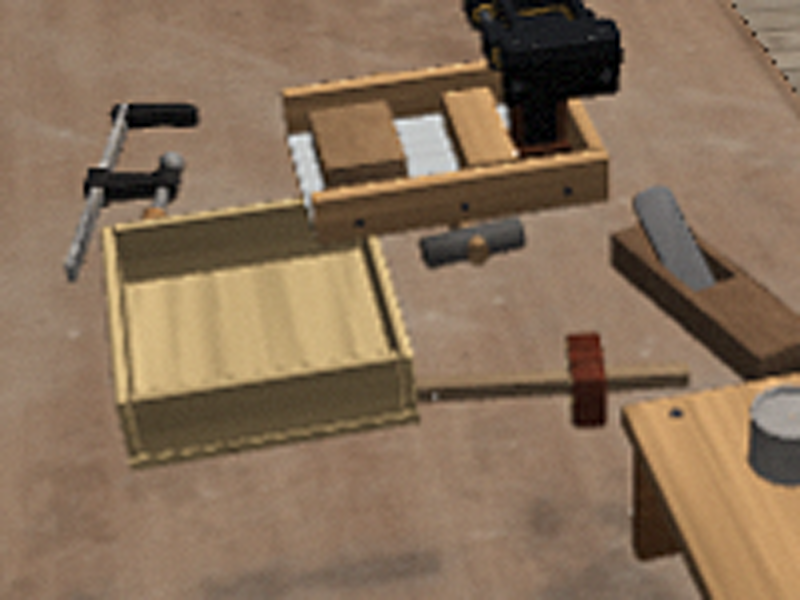

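View pics/tc9.png

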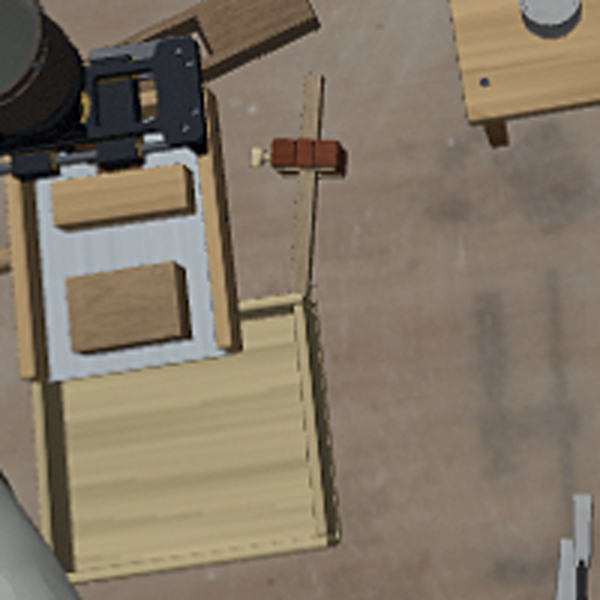

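```bash
python3 -c "
from h import *
a=tri([180+413/4,100+352/4],[120+300/3,180+265/3]);b=tri([180+122/4,100+402/4],[120+338/3,180+512/3]);c=tri([180+105/4,100+230/4],[120+45/3,180+553/3])
print(a,b,c,(a[0]+c[0])/2)
print('nose L,R', onz('top',[120+25/3,170+378/3],.17),onz('top',[120+240/3,170+350/3],.17))
print(onz('side',[180+310/4,100+197/4],.17),onz('side',[180+283/4,100+92/4],.17))"
```

```text
(array([0.5631, 0.2477, 0.0548]), np.float64(0.004505148644073993)) (array([0.3691, 0.2225, 0.0603]), np.float64(0.0049460755901010595)) (array([0.351 , 0.4515, 0.0496]), np.float64(0.0011323867306471146)) [0.4571 0.3496 0.0522]
nose L,R [0.4958 0.4223 0.17  ] [0.5055 0.268  0.17  ]
[0.5104 0.2702 0.17  ] [0.4993 0.4113 0.17  ]
```

```bash
python3 -c "
from h import *
s=r.sense();R=s['ee_rot'];p=s['tcp_pos'];u=np.array([np.cos(np.radians(4.7)),np.sin(np.radians(4.7)),0]);z=np.array([0,0,1])
N0=p-.168*u-.0105*z;print(N0)
for a in [3,6,9,12,14,16,18,20,22,24,26,28,30,32,34,36]:
    zn=np.interp(a,[0,14],[N0[2],.088]);c,q=np.cos(np.radians(a)),np.sin(np.radians(a))
    N=N0.copy();N[2]=zn
    t=N+u*(.168*c-.0105*q)+z*(.168*q+.0105*c)
    print(a,a/5,(R.T@(t-p)/.04).round(2),t)
"
```

```text
[0.4992 0.3481 0.1394]
3 0.6 [-0.02  0.    0.06] [0.6658 0.3618 0.1477]
6 1.2 [-0.05  0.    0.11] [0.6646 0.3617 0.1454]
9 1.8 [-0.09  0.    0.17] [0.6629 0.3616 0.143 ]
12 2.4 [-0.15  0.    0.23] [0.6608 0.3614 0.1405]
14 2.8 [-0.19  0.    0.28] [0.6591 0.3613 0.1388]
16 3.2 [-0.23  0.    0.14] [0.6572 0.3611 0.1444]
18 3.6 [-0.29  0.    0.  ] [0.6552 0.361  0.1499]
20 4.0 [-0.34  0.   -0.13] [0.6529 0.3608 0.1553]
22 4.4 [-0.4   0.   -0.27] [0.6505 0.3606 0.1607]
24 4.8 [-0.47  0.   -0.4 ] [0.6479 0.3604 0.1659]
26 5.2 [-0.54  0.   -0.53] [0.6451 0.3601 0.1711]
28 5.6 [-0.62  0.   -0.65] [0.6421 0.3599 0.1761]
30 6.0 [-0.7   0.   -0.78] [0.639  0.3596 0.1811]
32 6.4 [-0.78  0.   -0.9 ] [0.6356 0.3594 0.1859]
34 6.8 [-0.87  0.   -1.02] [0.6321 0.3591 0.1906]
36 7.2 [-0.96  0.   -1.13] [0.6285 0.3588 0.1952]
```

move_arm(
  motion=[-0.01,0,0.03,0,0.25,0,1,-0.02,0,0.06,0,0.6,0,1,-0.05,0,0.11,0,1.2,0,1,-0.09,0,0.17,0,1.8,0,1,-0.15,0,0.23,0,2.4,0,1,-0.19,0,0.26,0,2.8,0,1,-0.21,0,0.2,0,3,0,1,-0.23,0,0.14,0,3.2,0,1,-0.26,0,0.07,0,3.4,0,1,-0.29,0,0,0,3.6,0,1,-0.31,0,-0.07,0,3.8,0,1,-0.34,0,-0.13,0,4,0,1,-0.37,0,-0.2,0,4.2,0,1,-0.4,0,-0.27,0,4.4,0,1,-0.44,0,-0.33,0,4.6,0,1,-0.47,0,-0.4,0,4.8,0,1,-0.5,0,-0.46,0,5,0,1,-0.54,0,-0.53,0,5.2,0,1],
)

```text
time_s: 19.28
tcp_pos: [0.6456, 0.3601, 0.1721]
ee_rot: [[0.896, 0.08, 0.436], [0.072, -0.997, 0.036], [0.438, -0.001, -0.899]]
wrist_force: [0.8, 0.5, -4.6]
gripper_width: 0.249
```

```bash
python3 -c "
from h import *
st()
i=imaging.capture('side');crop('t',i,180,100,380,250,4,'sc10')"
```

```text
t 19.2833 tcp [0.6456 0.3601 0.1721] yaw 4.583658859802046 z [ 0.4363  0.0355 -0.8991] F [ 0.7553  0.475  -4.5829] M [-0.1494  1.1942 -0.0137] g 0.24890775107176816 J [ 46.5798  24.8859 -18.7093  34.4349 -31.1451  20.614 ]
```

View pics/sc10.png

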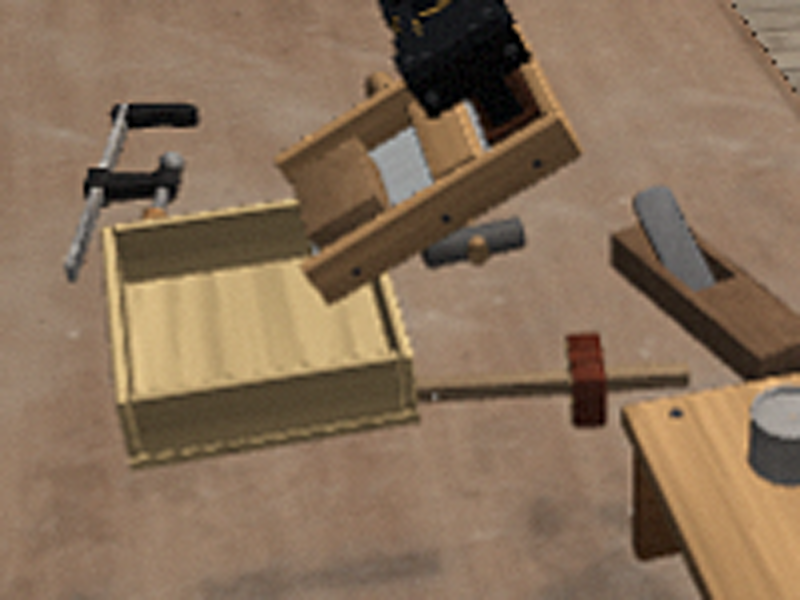

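move_arm(
  motion=[0,0,0,0,0.2,0,1,0,0,0,0,0.4,0,1,0,0,0,0,0.6,0,1,0,0,0,0,0.6,0,1,0,0,0,0,0.6,0,1,0,0,0,0,0.6,0,1],
)

```text
time_s: 19.83
tcp_pos: [0.6458, 0.36, 0.1734]
ee_rot: [[0.871, 0.08, 0.484], [0.07, -0.997, 0.04], [0.486, -0.001, -0.874]]
wrist_force: [-0.0, 0.1, -2.6]
gripper_width: 0.25
```

```bash
python3 -c "
from h import *
st()
i=imaging.capture('side');crop('t',i,180,100,380,250,4,'sc11')
i=imaging.capture('top');crop('t',i,120,170,320,370,3,'tc11')"
```

```text
t 19.8333 tcp [0.6458 0.36   0.1734] yaw 4.577068644653095 z [ 0.4839  0.0399 -0.8742] F [-0.0341  0.1195 -2.6489] M [-0.0699  1.239  -0.0402] g 0.25009849762840375 J [ 45.6644  23.8919 -23.815   45.1148 -26.6903  10.8034]
```

View pics/sc11.png

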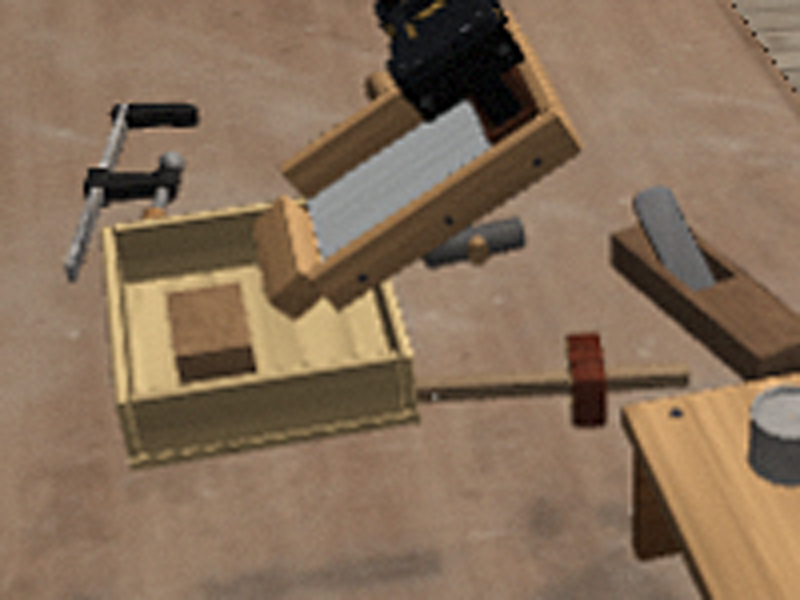

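View pics/tc11.png

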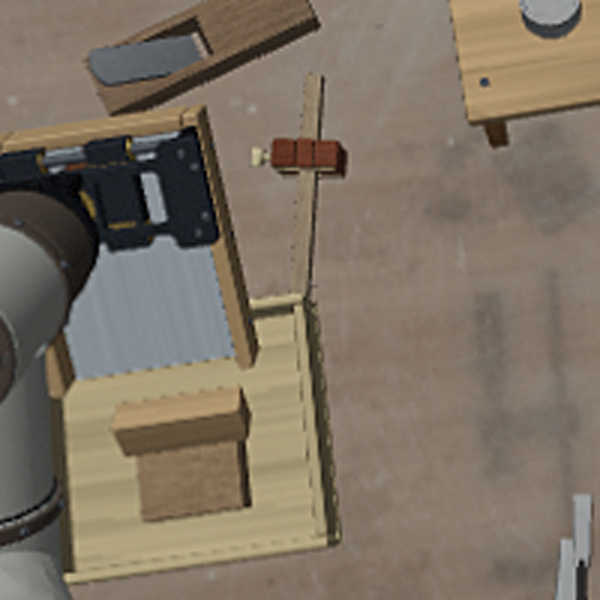

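move_arm(
  motion=[0,0,0,0,0,0,1,0,0,0,0,0,0,1,0.2,0,-0.35,0,0,0,1,0.5,0,-0.87,0,0,0,1,0.73,0,-1.31,0,0,0,1,0.73,0,-1.31,0,-1,0,1,0.73,0,-1.31,0,-2,0,1,0.73,0,-1.31,0,-3,0,1,0.73,0,-1.31,0,-4,0,1,0.73,0,-1.31,0,-5,0,1,0.73,0,-1.31,0,-5.8,0,1,0.73,0,-1.31,0,-5.8,0,1,0.73,0,-1.31,0,-5.8,0,1],
)

```text
time_s: 21.02
tcp_pos: [0.6466, 0.3603, 0.2322]
ee_rot: [[0.997, 0.08, 0.001], [0.08, -0.997, 0.001], [0.001, -0.001, -1.0]]
wrist_force: [-0.5, 0.5, -2.5]
gripper_width: 0.25
```

```bash
python3 -c "
from h import *
st()
i=imaging.capture('side');crop('t',i,180,50,380,250,3,'sc12')
i=imaging.capture('top');crop('t',i,120,170,320,370,3,'tc12')
go([.594,-.032,.2],4.7)"
```

```text
t 21.0167 tcp [0.6466 0.3603 0.2322] yaw 4.568572010787538 z [ 0.0013  0.0014 -1.    ] F [-0.5276  0.5431 -2.472 ] M [-0.0403 -0.1218 -0.0202] g 0.250033091987181 J [ 41.5908  33.3973  20.5819  -0.0087 -77.0773  52.9798]
t 21.12 tcp [0.6452 0.3602 0.2329] move [-2.072  9.668  0.814] [-0.007 -0.014 -0.01 ]
```

View pics/sc12.png

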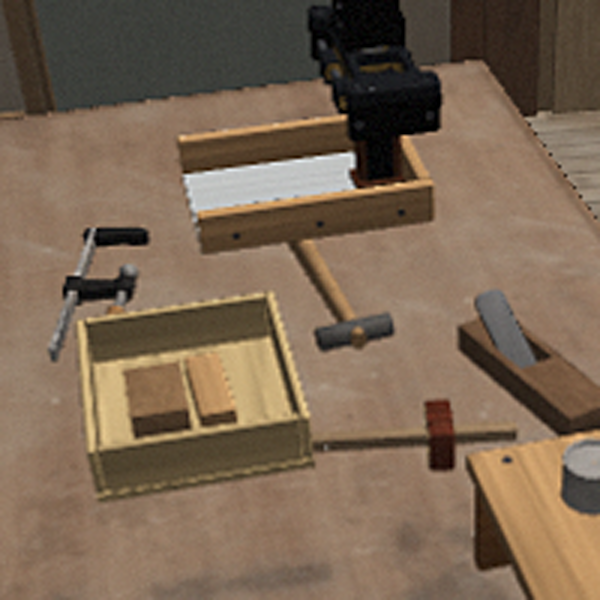

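View pics/tc12.png

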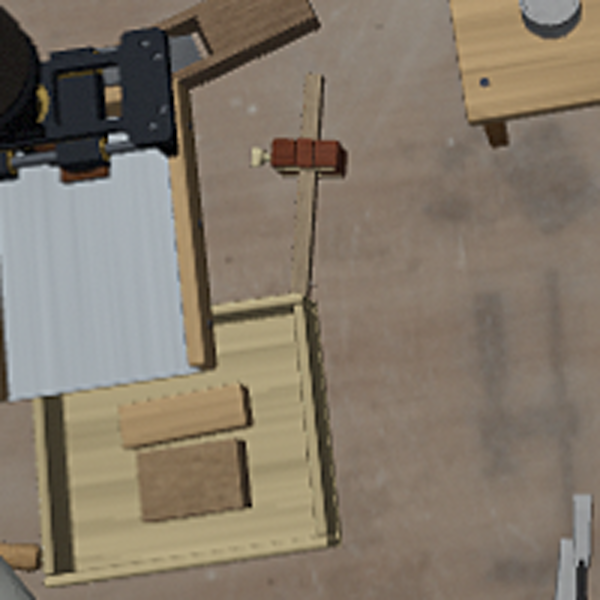

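Both pieces lie flat in the bin and the tray is empty. Now I carry the tray back to the clear spot.

move_arm(
  motion=[-0.1,0.5,0,0,0,0,1,-0.25,1.2,0,0,0,0,1,-0.42,2,0.05,0,0,0,1,-0.62,2.9,0.1,0,0,0,1,-0.82,3.8,0.2,0,0,0,1,-1.03,4.8,0.3,0,0,0,1,-1.24,5.8,0.4,0,0,0,1,-1.46,6.8,0.5,0,0,0,1,-1.67,7.8,0.6,0,0,0,1,-1.84,8.6,0.7,0,0,0,1,-1.97,9.2,0.8,0,0,0,1,-2.04,9.5,0.8,0,0,0,1,-2.07,9.67,0.8,0,0,0,1,-2.07,9.67,0.8,0,0,0,1,-2.07,9.67,0.8,0,0,0,1],
)

```text
time_s: 22.37
tcp_pos: [0.5943, -0.0312, 0.2012]
ee_rot: [[0.997, 0.082, 0.003], [0.082, -0.997, 0.001], [0.003, -0.001, -1.0]]
wrist_force: [0.2, 0.2, -2.2]
gripper_width: 0.25
```

```bash
python3 -c "
from h import *
st()
i=imaging.capture('side');crop('t',i,170,100,370,300,3,'sc13')
go([.594,-.032,.0165],4.7)"
```

```text
t 22.3667 tcp [ 0.5943 -0.0312  0.2012] yaw 4.693597215265347 z [ 0.0029  0.0011 -1.    ] F [ 0.1639  0.2145 -2.2446] M [ 0.0461 -0.1267 -0.0274] g 0.24972884830270173 J [ 12.5549  19.9591  -5.8822  -0.0263 -63.9858  82.1502]
t 22.42 tcp [ 0.5945 -0.0309  0.201 ] move [-0.025  0.031  4.613] [-0.009 -0.029  0.006]
```

View pics/sc13.png

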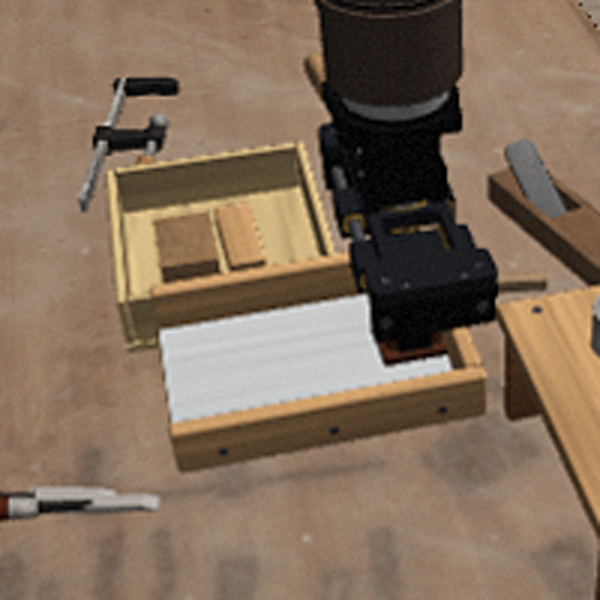

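move_arm(
  motion=[0,0,0.5,0,0,0,1,0,0,1.2,0,0,0,1,0,0,2,0,0,0,1,0,0,2.8,0,0,0,1,0,0,3.5,0,0,0,1,0,0,4,0,0,0,1,0,0,4.25,0,0,0,1,0,0,4.4,0,0,0,1,0,0,4.5,0,0,0,1,0,0,4.5,0,0,0,1,0,0,4.5,0,0,0,1],
)

```text
time_s: 23.33
tcp_pos: [0.596, -0.0302, 0.0222]
ee_rot: [[0.997, 0.083, 0.005], [0.083, -0.997, 0.001], [0.005, -0.001, -1.0]]
wrist_force: [-0.2, 0.6, -3.4]
gripper_width: 0.252
```

move_arm(
  motion=[0,0,0.05,0,0,0,1,0,0,0.1,0,0,0,1,0,0,0.1,0,0,0,1,0,0,0.1,0,0,0,1],
)

```text
time_s: 23.67
tcp_pos: [0.5961, -0.0303, 0.0186]
ee_rot: [[0.997, 0.083, 0.005], [0.083, -0.997, 0.001], [0.006, -0.001, -1.0]]
wrist_force: [-0.1, -0.6, -2.8]
gripper_width: 0.253
```

```bash
python3 -c "
from h import *
st()"
```

```text
t 23.6667 tcp [ 0.5961 -0.0303  0.0186] yaw 4.7593167088386 z [ 0.0054  0.0014 -1.    ] F [-0.0652 -0.5557 -2.8027] M [-0.0109 -0.101   0.0612] g 0.2525882154900274 J [ 12.6127  31.5122 -17.2361  -0.0192 -40.9293  82.1612]
```

move_arm(
  motion=[0,0,0.03,0,0,0,1,0,0,0.06,0,0,0,1,0,0,0.06,0,0,0,1],
)

```text
time_s: 23.92
tcp_pos: [0.5966, -0.0304, 0.0168]
ee_rot: [[0.996, 0.084, 0.006], [0.084, -0.996, 0.001], [0.006, -0.0, -1.0]]
wrist_force: [0.1, 0.2, 1.1]
gripper_width: 0.253
```

move_arm(
  motion=[0,0,0,0,0,0,0.6,0,0,0,0,0,0,0,0,0,0,0,0,0,-0.4,0,0,0,0,0,0,-0.4,0,0,0,0,0,0,-0.4,0,0,0,0,0,0,-0.4,0,0,0,0,0,0,-0.4,0,0,-0.5,0,0,0,-0.4,0,0,-1.3,0,0,0,-0.4,0,0,-2.3,0,0,0,-0.4,0,0,-3.5,0,0,0,-0.4,0,0,-4.5,0,0,0,-0.4,0,0,-4.5,0,0,0,-0.4,0,0,-4.5,0,0,0,-0.4],
)

```text
time_s: 25.08
tcp_pos: [0.5975, -0.0303, 0.2012]
ee_rot: [[0.996, 0.084, 0.015], [0.084, -0.996, 0.002], [0.015, -0.001, -1.0]]
wrist_force: [0.1, -0.5, -0.7]
gripper_width: 0.702
```

```bash
python3 -c "
from h import *
st()
i=imaging.capture('side');cv2.imwrite('pics/s14.png',i)
i=imaging.capture('top');cv2.imwrite('pics/t14.png',i)"
```

```text
t 25.0833 tcp [ 0.5975 -0.0303  0.2012] yaw 4.83361923104414 z [ 0.0149  0.0023 -0.9999] F [ 0.1289 -0.5068 -0.7062] M [-0.0514  0.0625 -0.0015] g 0.7018304444466102 J [ 12.6206  19.9082  -5.992    0.0639 -63.2368  82.1852]
```

View pics/s14.png

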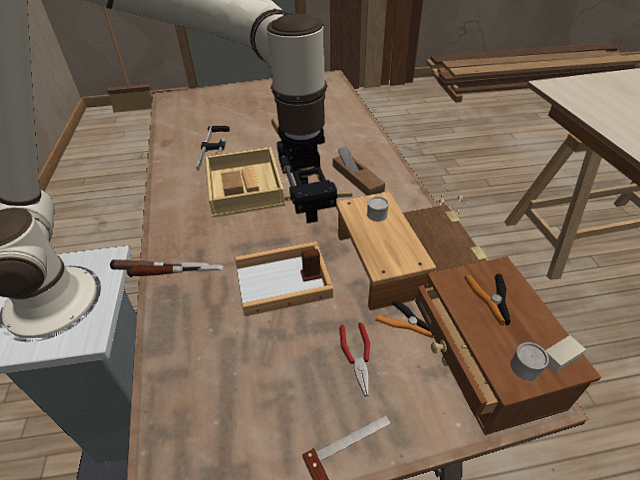

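View pics/t14.png

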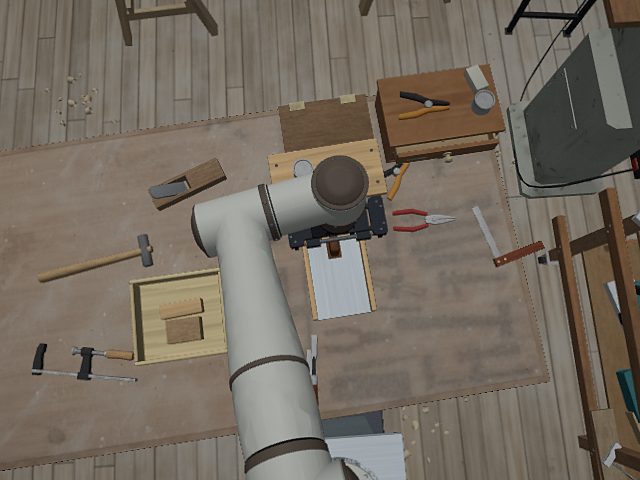

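```bash
python3 -c "
from station import r
print(r.finish_job())"
```

```text
the job is handed in; nothing more can be done
None
```

The job is done and handed in at about 25 s, well under the 67 s limit; the system gives no verdict.

- **Drawing out:** I pulled the tray out by its left lip about 130 mm with the batten aboard, then let go of it flat on the bench.
- **Loading:** I laid the beech block in the tray in front of the batten.
- **Tipping:** I lifted the tray by its handle and carried it level to the bin. There I tipped it to about 29° with the open edge low over the bin.
- **Setting down:** I set the empty tray back on the clear bench and let go.

**Last checks:** The final pictures show the block and batten lying flat in the bin. The empty tray looks flat on the bench, with the open gripper about 200 mm above it. The tin, marking gauge and pliers look where they started. I did not measure the tray's final level or the bystanders' positions separately.

**Disagreements:** None of my checks failed. Positions from the two cameras disagreed by up to 5 mm, and the triangulated heights of the bin's 60 mm rim came out at 50–60 mm. That was small against the margins used.

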